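# Shim the specimen flush in the stage well

### The arm

A 6-joint arm with a two-finger parallel gripper is mounted at the origin on the work surface. World frame = base frame: x ahead of the robot, y to its left, z up, the work surface at z = 0. Lengths are in m, angles in rad, forces in N, time in s.
With the tool pointing down it reaches from about 0.35 to 0.875 m from the base axis. Payload 4.2 kg.
Tool frame: the origin (TCP) lies midway between the tips of the shut fingers; the grasp point (between the pads) lies 19 mm behind it; z points along the fingers, y is the line along which they close (so a half turn about z gives the same grasp; the last joint's range is limited). The gripper opens to 85 mm and grips with 20 to 120 N. Pads are 22 mm wide; open, the fingers measure 114 mm over their backs; the gripper's body (76 mm by 85 mm) begins 54 mm behind the grasp point. The pads swing forward as they close: fully open they stand 13 mm farther back than shut.
Start: joints at [1.424, 0.385, 0.008, 0, -1.194, -0.259], TCP at [0.247, 0.574, 0.231] pointing down, gripper open.
Joint ranges: [-3.14, 3.14], [-1.21, 2.06], [-1.07, 1.41], [-3.16, 2.05], [-2.99, -0.16], [-3.1, 3.1]. Speed limits (rad/s): [2.79, 2.79, 3.14, 3.14, 3.14, 3.14].

### API

Orientations are given as a 3x3 rotation matrix whose columns are the frame's x, y, z axes.
In Python, from cell import ctrl gives the robot as it stands.
- The arm moves only by the tool send_rows, never from a script. Its argument "increments" is text: rows parted by semicolons, each of 5 numbers parted by spaces: the shift along the world's x, y, z in m, then the turn about the world's z in rad, then the opening, from 0 (shut) to 1 (fully open). In form: tx ty tz turn hand; .... A call has exactly 5 rows; each row is the pose to reach, as a shift and turn from the pose commanded when the call began; what a row does not reach only later rows make up. A row lasts 1/8 s, in which the tool goes at most 62.5 mm and 10.7 degrees, less where a joint would pass 70% of its speed; a pose out of reach is approached as far as the arm can. A call with a gripper value outside its range is refused whole. The fingers move at their own pace and stop on an object; "force" is the grip in N (left out, the last holds). Time passes only in rows, so rows that repeat a pose let the fingers close, or fill a call up. It gives the time, the measured TCP pose, the force, the opening and the grip force at its end, in the units of the state.
- ctrl.get_state(): the state, without advancing time (a new reading comes with each control period).
- ctrl.capture(name): name is "side" or "top"; returns the picture (420x560x3 uint8, blue, green, red); there is no depth.
- ctrl.camera_params(name): a dict with "fx", "fy", "cx", "cy" (pixels), "pose" (4x4, takes a point from camera to world coordinates). Camera axes: x right, y up, looking along -z (the intrinsics and any distortion apply to the point x, -y, -z); pixel columns grow to the right and rows downward; lengths in m; the calibration is good to about 2 mm. A picture is of the moment at which its call begins. camera_params takes no time and is no camera call.
- ctrl.sign_off(): hands the job in; it is judged then, once.
The state is a dict: "time_s": time; "joints": joint angles; "qvel": joint speeds; "joint_torque": joint torques, N m; "position": TCP position; "ee_rot": TCP orientation; "wrist_force": force on the tool from outside, world axes, zero at the start; "moment": the same for the moment, N m; "opening": finger opening in m; "finger_force": force on a finger pad.
Only numpy, scipy, OpenCV 4.12 (cv2) and the standard library are available. Lean on these libraries where they do the work, as an engineer would, in place of code of your own. Each camera call takes 0.05 s, during which the arm holds its last target. There are 200 camera calls.

### The job

The well in the inspection stage is too deep for the specimen plate: find out how deep it is, push in whichever of the three spacer plates will bring the specimen's face as near flush with the stage as they can, then push the specimen in on top of them, face up and pressed down level. Everything you put in must lie flat in the well, the spacers you do not need stay lying flat on the stage clear of the well, and the loupe and the jar standing on the stage are left alone.

Things in the scene. Friction and masses are not known exactly. Their poses are not given: they have to be found in the camera images.
- stage: Fixed grey slab on the bench, 340 mm (its x) by 620 mm (its y), 50 mm high, top flat and without rims. In its middle is a square well, 88 x 88 mm, sides parallel to the slab's, with sharp upright walls. Origin: centre of its underside, on the bench, straight below the well's middle; z up. Turned by up to 0.15 rad and shifted by a few centimetres from start to start.
- well (a point): Middle of the well's mouth, level with the stage's top (50 mm above the bench); axes as the stage's. The well's flat rigid floor lies 14 to 32 mm below it, different each time: feel or see how far. One or two spacers under the specimen always come within 2.5 mm of flush. A plate pushed over the rim tips in nose first; its rear edge may hang on the rim or on the pusher till pushed again or pressed.
- spacer_5: A plain flat square aluminium spacer plate, 80 x 80 mm and 5 mm thick, all edges sharp; about 0.09 kg. Wider than many grippers open. It starts lying flat on the stage, left or right of the well. Origin: centre of its underside; z up, x and y along its sides (square: quarter turns are alike).
- spacer_10: A plain flat square aluminium spacer plate, 80 x 80 mm and 10 mm thick, all edges sharp; about 0.17 kg. Wider than many grippers open. It starts lying flat on the stage, left or right of the well. Origin: centre of its underside; z up, x and y along its sides (square: quarter turns are alike).
- spacer_15: A plain flat square aluminium spacer plate, 80 x 80 mm and 15 mm thick, all edges sharp; about 0.26 kg. Wider than many grippers open. It starts lying flat on the stage, left or right of the well. Origin: centre of its underside; z up, x and y along its sides (square: quarter turns are alike).
- specimen: Black square moulded plate, 80 x 80 x 10 mm, about 0.13 kg, a polished steel disc 48 mm across set flush in its upper face. It and the spacers start flat on the stage in four spots, shuffled: two left, two right of the well, about 68 mm to either side of its middle along the stage's x and 210 mm along its y, each turned up to 0.22 rad against the stage. Origin: centre of the underside, z up.
- specimen_top (a point): Centre of the specimen's upper face, 10 mm above its origin.
- loupe: Small dark loupe, 34 mm across and 30 mm tall, standing on the stage on the robot's side of the well, about 130 mm from the well's middle. Origin: centre of its underside. Bystander.
- weighing_jar: Small glass jar with a white cap, 32 mm across and 34 mm tall, standing on the stage beyond the well, about 130 mm from its middle. Origin: centre of its underside. Bystander.
There are look-alikes about, which are no part of the job. Of the things shaped like the specimen, the black one is meant. What is shaped like the spacer_5 but orange is not meant.

How it is judged:
By the outcome, as a careful person would: the job done as asked, in the order asked, and still so for the second after the job is handed in, with the robot touching nothing.
It also fails if it takes over 72 s, if anything falls off the work surface, if the arm or the gripper's body presses on something with over 40 N, if the wrist force passes 120 N, or if a joint passes its speed limit or range.

## Working session

There is one attempt and no reset: what is moved stays moved. The work goes in short steps, Python scripts to look and compute and a tool call to move; the robot and the scene stay as the last step left them, time stands still between calls to the robot, and variables do not carry over. Pictures are saved under pics/ and viewed, at most 10 in all, crops included, and the job is handed in when it is done.

Besides the shell and the picture viewer there is one more tool, called after "Call:" in YAML: its name, and indented under it one key for each argument. send_rows: Moves the arm, as the interface text tells. Its arguments: {"type":"object","properties":{"increments":{"type":"string"},"force":{"type":"number"}},"required":["increments"]}

```bash
mkdir -p pics; ls; python3 - <<'E'
from cell import ctrl
import cv2,numpy as np
for n in ("top","side"):
    im=ctrl.capture(n); cv2.imwrite(f"pics/{n}0.png",im)
    p=ctrl.camera_params(n); print(n,{k:(np.round(v,3).tolist() if k=='pose' else v) for k,v in p.items()})
s=ctrl.get_state(); print(s['time_s'],s['position'],s['ee_rot'],s['wrist_force'])
E
```

```text
pics
top {'fx': 441.28040307857657, 'fy': 441.28040307857657, 'cx': 287.04948741469826, 'cy': 202.68303910374067, 'pose': [[0.004, 0.999, -0.05, 0.45], [-1.0, 0.004, 0.01, -0.016], [0.01, 0.05, 0.999, 1.296], [0.0, 0.0, 0.0, 1.0]]}
side {'fx': 408.2618929477405, 'fy': 408.2618929477405, 'cx': 288.28799547200816, 'cy': 214.27644422278516, 'pose': [[0.951, 0.135, -0.279, 0.243], [-0.31, 0.48, -0.821, -0.847], [0.023, 0.867, 0.499, 0.561], [0.0, 0.0, 0.0, 1.0]]}
0.1 [0.24650951 0.57377743 0.23030299] [[ 9.18731053e-01 -3.94883305e-01 -6.54280468e-04]
 [-3.94883822e-01 -9.18729142e-01 -1.87915542e-03]
 [ 1.40940570e-04  1.98480321e-03 -9.99998020e-01]] [ 0.44243642 -0.64116788 -0.51529196]
```

View pics/top0.png

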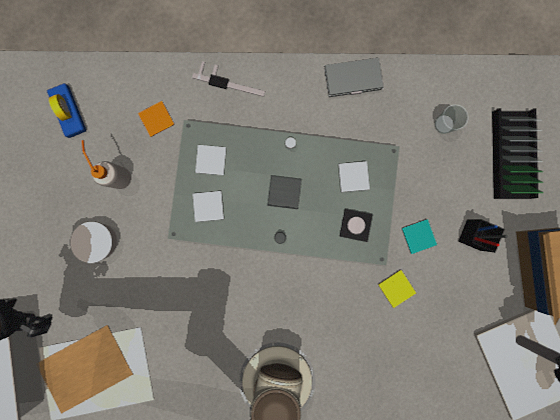

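View pics/side0.png

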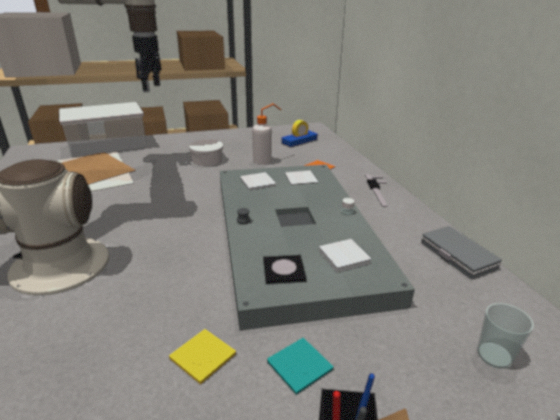

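The stage is centred near px (284,191) in the top view. The white spacers are at about (211,160), (208,206) and (354,176), the specimen at (356,225), the jar at (291,143) and the loupe at (280,237). Next I'll measure them.

```bash
cat > h.py <<'E'
from cell import ctrl
import cv2,numpy as np
def ray(n,px):
    p=ctrl.camera_params(n); T=np.array(p['pose']); px=np.atleast_2d(px).astype(float)
    d=np.c_[(px[:,0]-p['cx'])/p['fx'],-(px[:,1]-p['cy'])/p['fy'],-np.ones(len(px))]@T[:3,:3].T
    return T[:3,3],d
def onplane(n,px,z):
    o,d=ray(n,px); return o+d*((z-o[2])/d[:,2])[:,None]
def quad(im,c,r,mode,scale=8):
    "sub-pixel square near pixel c: upsample, Otsu, biggest contour with centre near c"
    x0,y0=int(c[0]-r),int(c[1]-r)
    g=cv2.cvtColor(im,cv2.COLOR_BGR2GRAY)[y0:y0+2*r,x0:x0+2*r]
    g=cv2.resize(g,None,fx=scale,fy=scale,interpolation=cv2.INTER_CUBIC)
    t,m=cv2.threshold(g,0,255,cv2.THRESH_OTSU|(cv2.THRESH_BINARY if mode=='w' else cv2.THRESH_BINARY_INV))
    cs,_=cv2.findContours(m,cv2.RETR_EXTERNAL,cv2.CHAIN_APPROX_NONE)
    k=max(cs,key=cv2.contourArea)
    return (k[:,0,:]+.5)/scale-.5+[x0,y0],t
def rect(n,im,c,r,mode,z):
    k,t=quad(im,c,r,mode); P=onplane(n,k,z)[:,:2]*1000
    (cx,cy),(w,h),a=cv2.minAreaRect(P.astype(np.float32))
    a=np.deg2rad((a+45)%90-45)
    return np.round([cx,cy],1),round(float(a),3),np.round([w,h],1),t
E
python3 - <<'E'
from h import *
top=cv2.imread('pics/top0.png'); side=cv2.imread('pics/side0.png')
print('well',rect('top',top,(284,191),24,'b',.05))
for nm,c,m in (('UL',(211,160),'w'),('LL',(208,206),'w'),('UR',(354,176),'w'),('spec',(356,225),'b')):
    print(nm,rect('top',top,c,22,m,.06))
for nm,c in (('jar',(291,143)),('loupe',(280,237))): print(nm,onplane('top',c,.08)[0])
pins=[(187.5,125),(394,149),(172.5,235),(382,260)]
P=onplane('top',pins,.05)*1000; print(P.round(1)); d=P[0]-P[1]; print('pin ang',np.arctan2(-d[0],d[1]))
d=P[2]-P[3]; print(np.arctan2(-d[0],d[1]),P.mean(0))
# heights: triangulate centroid of white/black tops
for nm,c,cs,m,r in (('UL',(211,160),(301,178),'w',18),('LL',(208,206),(258,181),'w',20),('UR',(354,176),(345,254),'w',30),('spec',(356,225),(284,269),'b',27)):
    kt,_=quad(top,c,22,m); ks,_=quad(side,cs,r,m)
    res=[]
    def cen(k):
        b=cv2.approxPolyDP((k*8).astype(np.float32)[:,None],30,True)[:,0]/8; 
        return b
    ht=cv2.moments(kt.astype(np.float32)[:,None]); hs=cv2.moments(ks.astype(np.float32)[:,None])
    ct=(ht['m10']/ht['m00'],ht['m01']/ht['m00']); c2=(hs['m10']/hs['m00'],hs['m01']/hs['m00'])
    o1,d1=ray('top',ct);o2,d2=ray('side',c2);d1=d1[0];d2=d2[0]
    A=np.c_[d1,-d2]; s=np.linalg.lstsq(A,o2-o1,rcond=None)[0]
    p1=o1+d1*s[0];p2=o2+d2*s[1]; print(nm,np.round(p1*1000,1),np.round(p2*1000,1),len(cen(ks)))
crops=[cv2.resize(side[y-32:y+32,x-42:x+42],(396,300),interpolation=cv2.INTER_CUBIC) for x,y in ((280,181),(295,216),(345,254),(284,269))]
cv2.imwrite('pics/crop1.png',np.vstack([np.hstack(crops[:2]),np.hstack(crops[2:])]))
E
```

```text
well (array([543.2, -19.3]), -0.117, array([90.6, 90.3]), 101.0)
UL (array([632.3, 189.1]), -0.083, array([80.6, 80.2]), 151.0)
LL (array([501.7, 194.6]), 0.099, array([80.4, 80.6]), 152.0)
UR (array([ 587.3, -215.3]), 0.095, array([80.5, 80.9]), 152.0)
spec (array([ 451.5, -219.9]), -0.198, array([83.3, 83.4]), 85.0)
jar [ 0.67662383 -0.03781093  0.08      ]
loupe [ 0.41612014 -0.00838681  0.08      ]
[[ 732.3  256.3   50. ]
 [ 666.6 -332.1   50. ]
 [ 419.9  293.8   50. ]
 [ 351.7 -295.5   50. ]]
pin ang -0.11120151615038282
-0.11530512630708467 [542.60085915 -19.38595114  50.        ]
UL [633.1 189.9  55. ] [632.  190.3  54.8] 4
LL [501.5 194.8  59.8] [500.4 195.1  59.8] 4
UR [ 586.5 -214.7   64.7] [ 585.5 -214.3   64.6] 4
spec [ 450.8 -221.1   54. ] [ 449.5 -220.7   54. ] 4
```

View pics/crop1.png

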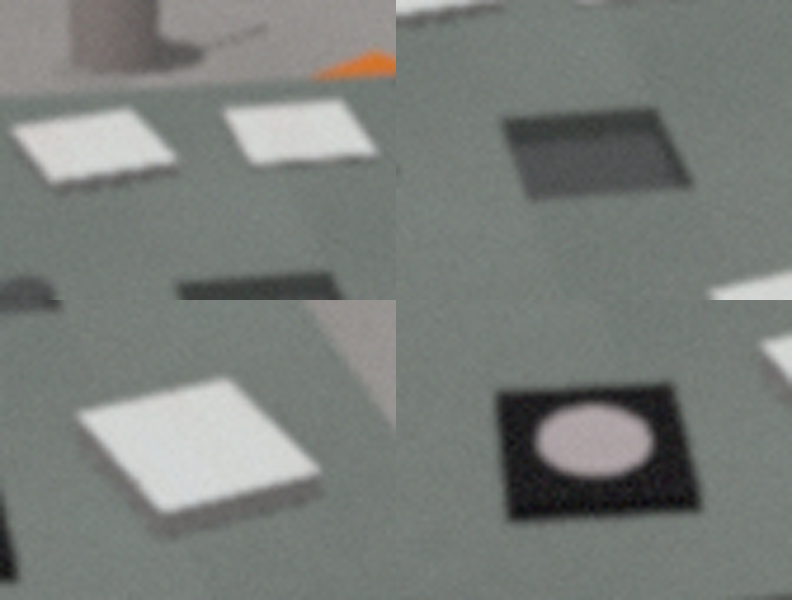

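Triangulation gives UL = 5 mm, LL = 10 mm and UR = 15 mm. Next I'll shut the fingers and feel the well floor.

Call:
send_rows:
  increments: "0.026 -0.053 0 0.06 0; 0.052 -0.106 0 0.12 0; 0.078 -0.159 0 0.18 0; 0.104 -0.212 0 0.24 0; 0.13 -0.265 0 0.29 0"
  force: 30

```text
time_s: 0.72
position: [0.377, 0.3072, 0.2311]
ee_rot: [[0.994, -0.113, -0.0], [-0.113, -0.994, -0.0], [-0.0, 0.0, -1.0]]
wrist_force: [-0.0, 0.3, -0.8]
opening: -0.0003
finger_force: 0.0
```

Call:
send_rows:
  increments: "0.026 -0.053 0 0 0; 0.052 -0.106 0 0 0; 0.078 -0.159 0 0 0; 0.104 -0.212 -0.02 0 0; 0.13 -0.265 -0.05 0 0"

```text
time_s: 1.35
position: [0.5063, 0.0455, 0.1831]
ee_rot: [[0.993, -0.116, 0.002], [-0.116, -0.993, 0.001], [0.002, -0.001, -1.0]]
wrist_force: [1.7, 1.4, -0.5]
opening: -0.0001
finger_force: 0.0
```

Call:
send_rows:
  increments: "0.037 -0.063 -0.03 0 0; 0.037 -0.063 -0.08 0 0; 0.037 -0.063 -0.12 0 0; 0.037 -0.063 -0.12 0 0; 0.037 -0.063 -0.12 0 0"

```text
time_s: 1.98
position: [0.5433, -0.0154, 0.0643]
ee_rot: [[0.993, -0.114, 0.002], [-0.114, -0.993, 0.0], [0.002, -0.0, -1.0]]
wrist_force: [0.2, 0.1, 0.4]
opening: -0.0
finger_force: 0.0
```

Call:
send_rows:
  increments: "0 -0.003 -0.01 0 0; 0 -0.003 -0.02 0 0; 0 -0.003 -0.026 0 0; 0 -0.003 -0.028 0 0; 0 -0.003 -0.03 0 0"

```text
time_s: 2.6
position: [0.5424, -0.0187, 0.0331]
ee_rot: [[0.993, -0.115, 0.0], [-0.115, -0.993, -0.0], [0.0, 0.0, -1.0]]
wrist_force: [-4.3, 1.4, 14.2]
opening: 0.0001
finger_force: 7.3
```

Call:
send_rows:
  increments: "0 0 0 0 0; 0 0 -0.001 0 0; 0 0 -0.001 0 0; 0 0 -0.002 0 0; 0 0 -0.002 0 0"

```text
time_s: 3.22
position: [0.5425, -0.0187, 0.0331]
ee_rot: [[0.993, -0.115, 0.001], [-0.115, -0.993, -0.0], [0.001, 0.0, -1.0]]
wrist_force: [-4.4, 1.3, 13.2]
opening: -0.0002
finger_force: 6.6
```

Call:
send_rows:
  increments: "0 0 -0.002 0 0; 0 0 -0.003 0 0; 0 0 -0.003 0 0; 0 0 -0.003 0 0; 0 0 -0.003 0 0"

```text
time_s: 3.85
position: [0.5426, -0.0187, 0.033]
ee_rot: [[0.994, -0.114, 0.002], [-0.114, -0.994, -0.001], [0.002, 0.001, -1.0]]
wrist_force: [-11.8, 2.1, 31.9]
opening: 0.0001
finger_force: 15.8
```

Call:
send_rows:
  increments: "0 0 0.03 0 0; 0 0.03 0.045 0 0; 0 0.09 0.045 0 0; 0 0.09 0.03 0 0; 0 0.09 0.024 0 0"

```text
time_s: 4.47
position: [0.5413, 0.0711, 0.0509]
ee_rot: [[0.993, -0.115, -0.002], [-0.115, -0.993, -0.001], [-0.002, 0.001, -1.0]]
wrist_force: [-0.1, -0.9, 0.6]
opening: 0.0002
finger_force: 0.0
```

Call:
send_rows:
  increments: "0 0 -0.001 0 0; 0 0 -0.003 0 0; 0 0 -0.004 0 0; 0 0 -0.005 0 0; 0 0 -0.005 0 0"

```text
time_s: 5.1
position: [0.5421, 0.0702, 0.05]
ee_rot: [[0.993, -0.116, 0.0], [-0.116, -0.993, -0.001], [0.0, 0.001, -1.0]]
wrist_force: [-7.8, 1.1, 17.8]
opening: -0.0002
finger_force: 9.2
```

Well floor z = 33.0 and stage top z = 50.0, so the well is 17.0 mm deep. spacer_5 alone leaves the specimen 2 mm low (spacer_10 would leave it 3 mm proud). Going to spacer_5 (UL).

Call:
send_rows:
  increments: "0 0 0.05 0 1; 0.03 0.04 0.08 0.03 1; 0.065 0.08 0.08 0.03 1; 0.091 0.119 0.08 0.03 1; 0.091 0.119 0.07 0.03 1"

```text
time_s: 5.72
position: [0.6355, 0.1919, 0.1171]
ee_rot: [[0.996, -0.085, 0.003], [-0.085, -0.996, 0.001], [0.003, -0.001, -1.0]]
wrist_force: [-0.4, -1.3, -0.5]
opening: 0.085
finger_force: 0.0
```

Call:
send_rows:
  increments: "0 0 -0.02 0 1; 0 0 -0.04 0 1; 0 0 -0.05 0 1; 0 0 -0.05 0 1; 0 0 -0.05 0 1"

```text
time_s: 6.35
position: [0.6338, 0.19, 0.0679]
ee_rot: [[0.996, -0.086, 0.001], [-0.086, -0.996, 0.001], [0.001, -0.001, -1.0]]
wrist_force: [0.2, 0.1, 0.1]
opening: 0.0855
finger_force: 0.0
```

```bash
python3 - <<'E'
from h import *
s=ctrl.get_state(); print(s['time_s'],s['position'],s['opening'],np.arctan2(s['ee_rot'][1][0],s['ee_rot'][0][0]))
a=ctrl.capture('side'); b=ctrl.capture('top')
cv2.imwrite('pics/g1.png',np.hstack([cv2.resize(a[120:240,220:370],(450,360),interpolation=cv2.INTER_CUBIC),cv2.resize(b[110:230,150:270],(350,360),interpolation=cv2.INTER_CUBIC)]))
E
```

```text
6.35 [0.63376115 0.19004325 0.06791155] 0.0855376840951896 -0.0860205196384804
```

View pics/g1.png

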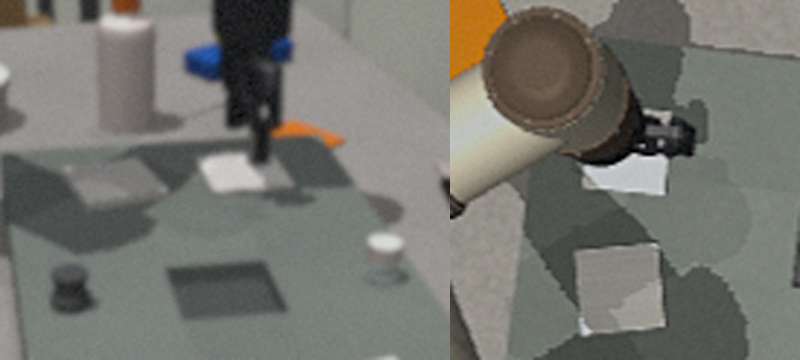

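The view shows the gripper above the white plate, the fingers just past its edges as far as can be seen. I'll go down slowly.

Call:
send_rows:
  increments: "-0.001 0 -0.015 0 1; -0.001 0 -0.022 0 1; -0.001 0 -0.025 0 1; -0.001 0 -0.027 0 1; -0.001 0 -0.028 0 1"

```text
time_s: 7.08
position: [0.6324, 0.1903, 0.039]
ee_rot: [[0.996, -0.086, 0.0], [-0.086, -0.996, 0.0], [0.0, -0.0, -1.0]]
wrist_force: [0.9, -0.0, 0.4]
opening: 0.0854
finger_force: 0.0
```

Call:
send_rows:
  increments: "0 0 -0.001 0 1; 0 0 -0.001 0 0.85; 0 0 -0.001 0 0.8; 0 0 -0.001 0 0.8; 0 0 -0.001 0 0.8"
  force: 30

```text
time_s: 7.7
position: [0.6334, 0.1906, 0.0397]
ee_rot: [[0.996, -0.085, 0.003], [-0.085, -0.996, 0.001], [0.003, -0.001, -1.0]]
wrist_force: [-0.1, 0.5, 6.2]
opening: 0.0789
finger_force: 39.9
```

Call:
send_rows:
  increments: "0 0 0.003 0 0.8; 0 0 0.006 0 0.8; 0 0 0.012 0 0.8; 0 0 0.012 0 0.8; 0 0 0.012 0 0.8"

```text
time_s: 8.32
position: [0.6321, 0.1902, 0.0499]
ee_rot: [[0.996, -0.086, -0.0], [-0.086, -0.996, 0.0], [-0.0, 0.0, -1.0]]
wrist_force: [0.2, 0.7, 0.2]
opening: 0.0784
finger_force: 36.4
```

```bash
python3 - <<'E'
from h import *
s=ctrl.get_state(); print(s['time_s'],s['position'],s['opening'],s['wrist_force'],s['finger_force'])
a=ctrl.capture('side')
cv2.imwrite('pics/g2.png',cv2.resize(a[120:240,220:370],(750,600),interpolation=cv2.INTER_CUBIC))
E
```

```text
8.325 [0.63210226 0.19018152 0.04990756] 0.07843901502470979 [0.22759473 0.65757789 0.21163267] 36.42206847667694
```

View pics/g2.png

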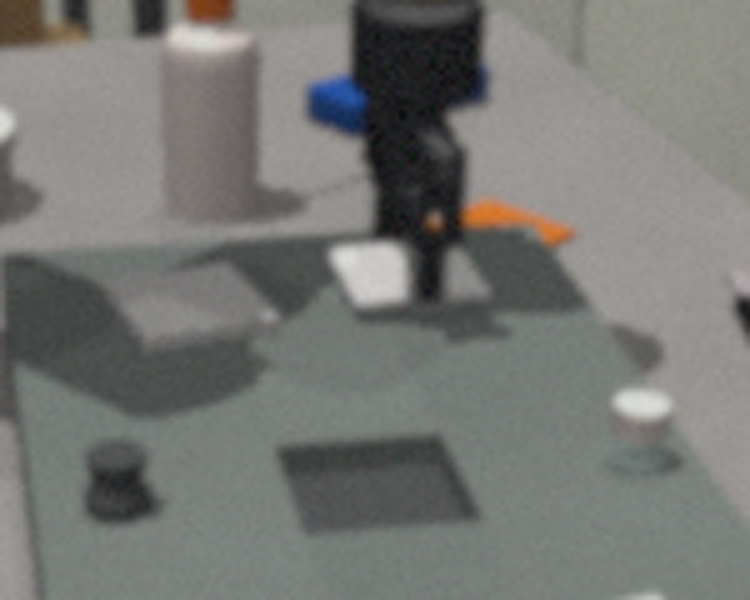

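Plate has lifted with the gripper. I'll carry it over the well.

Call:
send_rows:
  increments: "-0.01 -0.02 0.008 0 0.8; -0.028 -0.065 0.01 -0.01 0.8; -0.048 -0.112 0.01 -0.02 0.8; -0.068 -0.158 0.01 -0.03 0.8; -0.083 -0.193 0.01 -0.03 0.8"

```text
time_s: 9.0
position: [0.5473, -0.0053, 0.0605]
ee_rot: [[0.993, -0.117, -0.0], [-0.117, -0.993, -0.0], [-0.0, 0.0, -1.0]]
wrist_force: [0.1, 0.3, -0.0]
opening: 0.0785
finger_force: 36.6
```

Call:
send_rows:
  increments: "-0.006 -0.016 0 0 0.8; -0.006 -0.016 0 0 0.8; -0.006 -0.016 -0.01 0 0.8; -0.006 -0.016 -0.014 0 0.8; -0.006 -0.016 -0.017 0 0.8"

```text
time_s: 9.62
position: [0.5433, -0.0181, 0.0422]
ee_rot: [[0.993, -0.114, -0.001], [-0.114, -0.993, -0.0], [-0.001, 0.0, -1.0]]
wrist_force: [-0.5, 0.7, -1.3]
opening: 0.0782
finger_force: 36.6
```

```bash
python3 - <<'E'
from h import *
s=ctrl.get_state(); print(s['time_s'],s['position'],s['opening'],s['wrist_force'],s['finger_force'],np.arctan2(s['ee_rot'][1][0],s['ee_rot'][0][0]))
a=ctrl.capture('side');b=ctrl.capture('top')
cv2.imwrite('pics/g3.png',np.hstack([cv2.resize(a[150:260,230:360],(430,364),interpolation=cv2.INTER_CUBIC),cv2.resize(b[140:250,230:340],(364,364),interpolation=cv2.INTER_CUBIC)]))
E
```

```text
9.625 [ 0.54328692 -0.01812104  0.04223065] 0.0782022489468962 [-0.54806751  0.70969163 -1.28101578] 36.60438358783722 -0.11467201205493358
```

View pics/g3.png

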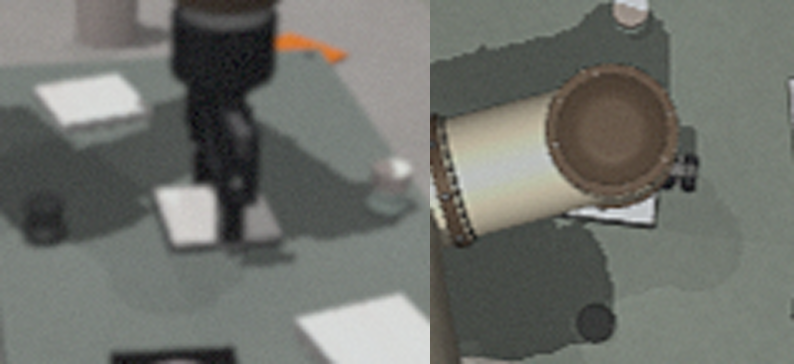

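Plate held over the well. I'll centre it, lower to the rim, and release.

Call:
send_rows:
  increments: "0 -0.001 -0.001 0 0.8; 0 -0.001 -0.002 0 1; 0 -0.001 -0.002 0 1; 0 -0.001 -0.002 0 1; 0 -0.001 -0.002 0 1"

```text
time_s: 10.35
position: [0.5433, -0.0198, 0.0411]
ee_rot: [[0.993, -0.116, 0.0], [-0.116, -0.993, 0.0], [0.0, -0.0, -1.0]]
wrist_force: [0.0, -0.1, 0.4]
opening: 0.0854
finger_force: 0.0
```

Call:
send_rows:
  increments: "0 0 0.02 0 1; 0 0 0.05 0 1; 0 0.06 0.08 0 1; 0 0.12 0.09 0 0.5; 0 0.18 0.09 0 0"

```text
time_s: 10.98
position: [0.5438, 0.162, 0.1328]
ee_rot: [[0.993, -0.116, 0.003], [-0.116, -0.993, 0.002], [0.003, -0.002, -1.0]]
wrist_force: [0.9, -0.4, -0.1]
opening: 0.0513
finger_force: 0.0
```

```bash
python3 - <<'E'
from h import *
s=ctrl.get_state(); print(s['time_s'],s['position'],s['opening'])
a=ctrl.capture('side');b=ctrl.capture('top')
cv2.imwrite('pics/t4.png',b);cv2.imwrite('pics/s4.png',a)
cv2.imwrite('pics/g4.png',np.hstack([cv2.resize(a[150:260,230:360],(430,364),interpolation=cv2.INTER_CUBIC),cv2.resize(b[140:250,230:340],(364,364),interpolation=cv2.INTER_CUBIC)]))
E
```

```text
10.975 [0.54383921 0.16195646 0.13276786] 0.0512523011912304
```

View pics/g4.png

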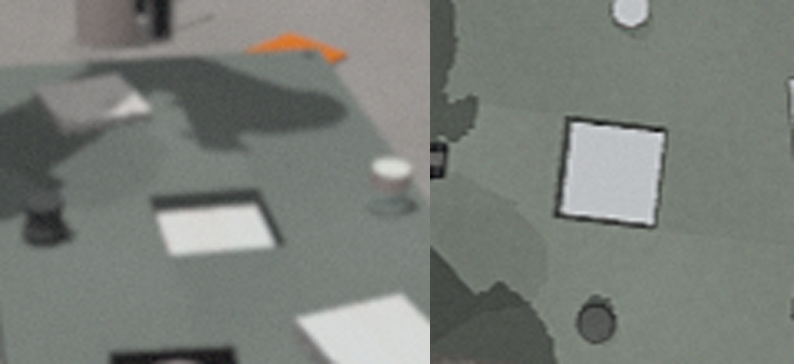

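The spacer lies flat in the well, at crop px (612,175). Now I'll refine the specimen pose by its disc and check the spacer.

```bash
python3 - <<'E'
from h import *
b=cv2.imread('pics/t4.png');a=cv2.imread('pics/s4.png')
print('spacer in well',rect('top',b,(284,191),19,'w',.038))
k,t=quad(b,(356,225),12,'w');P=onplane('top',k,.06)[:,:2]*1000
print('disc top',cv2.fitEllipse(P.astype(np.float32)))
k,t=quad(a,(284,268),(17),'w');P=onplane('side',k,.06)[:,:2]*1000
print('disc side',cv2.fitEllipse(P.astype(np.float32)))
print('spec',rect('top',b,(356,225),22,'b',.06))
E
```

```text
spacer in well (array([543.7, -21.1]), -0.119, array([80.8, 79.5]), 151.0)
disc top ((450.10235595703125, -220.82769775390625), (47.872581481933594, 48.82807922363281), 5.783977031707764)
disc side ((449.702392578125, -218.77786254882812), (50.29083251953125, 51.751121520996094), 163.01890563964844)
spec (array([ 451.5, -220. ]), -0.199, array([83.2, 83.6]), 87.0)
```

Call:
send_rows:
  increments: "-0.01 -0.05 0 0 1; -0.024 -0.105 0 -0.02 1; -0.038 -0.16 0 -0.04 1; -0.052 -0.215 0 -0.06 1; -0.066 -0.27 0 -0.083 1"

```text
time_s: 11.7
position: [0.4763, -0.1119, 0.1312]
ee_rot: [[0.98, -0.198, 0.0], [-0.198, -0.98, -0.0], [0.0, 0.0, -1.0]]
wrist_force: [0.3, -0.1, 1.0]
opening: 0.0857
finger_force: 0.0
```

Call:
send_rows:
  increments: "-0.014 -0.055 0 0 1; -0.027 -0.11 -0.01 0 1; -0.027 -0.11 -0.04 0 1; -0.027 -0.11 -0.06 0 1; -0.027 -0.11 -0.06 0 1"

```text
time_s: 12.32
position: [0.4487, -0.2202, 0.0697]
ee_rot: [[0.98, -0.199, -0.004], [-0.199, -0.98, 0.001], [-0.004, 0.0, -1.0]]
wrist_force: [-0.2, 0.7, 0.9]
opening: 0.0855
finger_force: 0.0
```

```bash
python3 - <<'E'
from h import *
s=ctrl.get_state(); print(s['time_s'],s['position'],s['opening'],np.arctan2(s['ee_rot'][1][0],s['ee_rot'][0][0]))
E
```

```text
12.325 [ 0.44865798 -0.22023088  0.06970915] 0.08547620415939557 -0.1998946691813989
```

Call:
send_rows:
  increments: "0.001 0 -0.015 0 1; 0.001 0 -0.02 0 1; 0.001 0 -0.022 0 1; 0.001 0 -0.025 0 1; 0.001 0 -0.028 0 1"

```text
time_s: 12.95
position: [0.4514, -0.2199, 0.0431]
ee_rot: [[0.98, -0.197, 0.001], [-0.197, -0.98, -0.0], [0.001, -0.0, -1.0]]
wrist_force: [-0.1, 0.4, -0.0]
opening: 0.0855
finger_force: 0.0
```

Call:
send_rows:
  increments: "-0.001 0 -0.001 0 1; -0.001 0 -0.001 0 0.85; -0.001 0 -0.001 0 0.8; -0.001 0 -0.001 0 0.8; -0.001 0 -0.001 0 0.8"

```text
time_s: 13.58
position: [0.4501, -0.2199, 0.0422]
ee_rot: [[0.98, -0.197, -0.0], [-0.197, -0.98, 0.0], [-0.0, -0.0, -1.0]]
wrist_force: [-1.9, 1.7, 4.6]
opening: 0.0787
finger_force: 37.3
```

Call:
send_rows:
  increments: "0 0 0.004 0 0.8; 0 0 0.01 0 0.8; 0 0 0.018 0 0.8; 0 0 0.02 0 0.8; 0 0 0.02 0 0.8"

```text
time_s: 14.2
position: [0.4503, -0.22, 0.0622]
ee_rot: [[0.98, -0.198, 0.001], [-0.198, -0.98, -0.0], [0.001, -0.0, -1.0]]
wrist_force: [0.9, -0.2, -1.0]
opening: 0.079
finger_force: 37.0
```

Call:
send_rows:
  increments: "0.008 0.018 0.005 0.01 0.8; 0.028 0.06 0.005 0.03 0.8; 0.05 0.107 0.005 0.06 0.8; 0.07 0.152 0.005 0.084 0.8; 0.085 0.185 0.002 0.084 0.8"

```text
time_s: 14.82
position: [0.536, -0.0331, 0.064]
ee_rot: [[0.994, -0.113, 0.0], [-0.113, -0.994, 0.0], [0.0, -0.0, -1.0]]
wrist_force: [0.3, -0.7, -1.9]
opening: 0.0792
finger_force: 37.0
```

Call:
send_rows:
  increments: "0.008 0.0155 0 0 0.8; 0.008 0.0155 -0.01 0 0.8; 0.008 0.0155 -0.017 0 0.8; 0.008 0.0155 -0.02 0 0.8; 0.008 0.0155 -0.021 0 0.8"

```text
time_s: 15.45
position: [0.5428, -0.0203, 0.0427]
ee_rot: [[0.993, -0.116, -0.001], [-0.116, -0.993, -0.0], [-0.001, 0.0, -1.0]]
wrist_force: [-1.1, -0.7, -1.2]
opening: 0.0788
finger_force: 37.0
```

```bash
python3 - <<'E'
from h import *
s=ctrl.get_state(); print(s['time_s'],s['position'],s['opening'],s['wrist_force'],np.arctan2(s['ee_rot'][1][0],s['ee_rot'][0][0]))
a=ctrl.capture('side')
cv2.imwrite('pics/g5.png',cv2.resize(a[150:260,230:360],(780,600),interpolation=cv2.INTER_CUBIC))
E
```

```text
15.45 [ 0.542826   -0.0203055   0.04270803] 0.07875409212299003 [-1.12216815 -0.65333134 -1.21007369] -0.11602456418546157
```

View pics/g5.png

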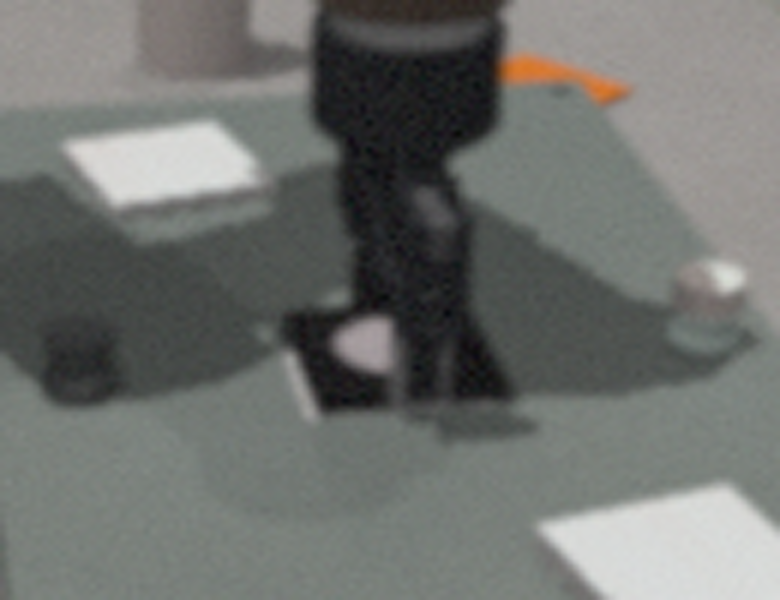

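The specimen (px ~(400,360)) is above the well, with a thin strip of spacer visible on its robot side. Releasing.

Call:
send_rows:
  increments: "0 0 -0.001 0 0.8; 0 0 -0.002 0 1; 0 0 -0.002 0 1; 0 0 -0.002 0 1; 0 0 -0.002 0 1"

```text
time_s: 16.12
position: [0.5433, -0.0194, 0.0411]
ee_rot: [[0.993, -0.114, 0.0], [-0.114, -0.993, 0.0], [0.0, -0.0, -1.0]]
wrist_force: [0.6, 0.2, 0.4]
opening: 0.0851
finger_force: 0.0
```

Call:
send_rows:
  increments: "0 0 0.02 0 1; 0 0 0.05 0 1; 0 0.06 0.08 0 1; 0 0.12 0.09 0 0.5; 0 0.18 0.09 0 0"

```text
time_s: 16.75
position: [0.5438, 0.1623, 0.1327]
ee_rot: [[0.993, -0.115, 0.003], [-0.115, -0.993, 0.002], [0.003, -0.002, -1.0]]
wrist_force: [0.5, -0.1, 1.1]
opening: 0.0516
finger_force: 0.0
```

```bash
python3 - <<'E'
from h import *
s=ctrl.get_state(); print(s['time_s'],s['position'],s['opening'])
a=ctrl.capture('side');b=ctrl.capture('top')
cv2.imwrite('pics/t6.png',b);cv2.imwrite('pics/s6.png',a)
cv2.imwrite('pics/g6.png',np.hstack([cv2.resize(a[150:260,230:360],(430,364),interpolation=cv2.INTER_CUBIC),cv2.resize(b[140:250,230:340],(364,364),interpolation=cv2.INTER_CUBIC)]))
k,t=quad(b,(284,191),12,'w');P=onplane('top',k,.048)[:,:2]*1000
print('disc top',cv2.fitEllipse(P.astype(np.float32)))
E
```

```text
16.75 [0.54381713 0.1623245  0.13273405] 0.05158434954215544
disc top ((543.9532470703125, -20.39811134338379), (47.90448760986328, 48.84683609008789), 168.961669921875)
```

View pics/g6.png

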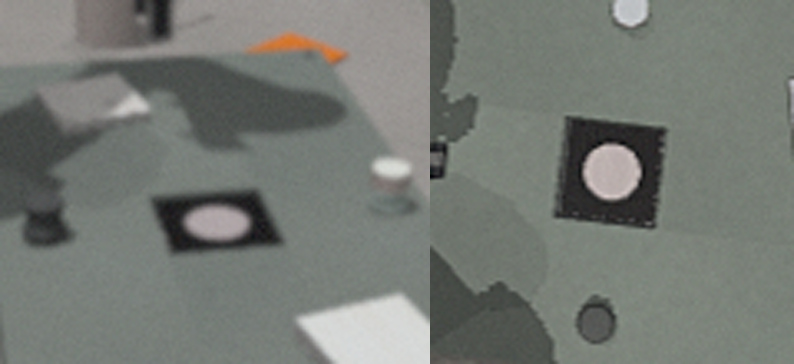

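Specimen in the well, disc at top px ~(284,191). Next I'll press it with shut fingers and check that it's level.

Call:
send_rows:
  increments: "0 -0.05 0 0 0; 0 -0.105 0 0 0; 0 -0.16 -0.02 0 0; 0 -0.181 -0.055 0 0; 0 -0.181 -0.075 0 0"

```text
time_s: 17.48
position: [0.5419, -0.023, 0.0544]
ee_rot: [[0.993, -0.118, -0.003], [-0.118, -0.993, -0.0], [-0.002, 0.001, -1.0]]
wrist_force: [0.4, 0.8, -0.3]
opening: 0.0001
finger_force: 0.0
```

Call:
send_rows:
  increments: "0 0 -0.005 0 0; 0 0 -0.009 0 0; 0 0 -0.011 0 0; 0 0 -0.013 0 0; 0 0 -0.013 0 0"

```text
time_s: 18.1
position: [0.5435, -0.0207, 0.048]
ee_rot: [[0.994, -0.112, 0.001], [-0.112, -0.994, -0.001], [0.002, 0.001, -1.0]]
wrist_force: [-9.2, -0.7, 24.7]
opening: 0.0001
finger_force: 12.5
```

Centre is at 48.0 mm, as expected. Two diagonal touches will confirm it is level.

Call:
send_rows:
  increments: "0 0 0.014 0 0; 0.025 0.025 0.014 0 0; 0.025 0.025 0.005 0 0; 0.025 0.025 0.001 0 0; 0.025 0.025 0 0 0"

```text
time_s: 18.73
position: [0.5705, 0.0059, 0.048]
ee_rot: [[0.994, -0.112, 0.006], [-0.112, -0.994, 0.001], [0.006, -0.002, -1.0]]
wrist_force: [-7.8, 6.9, 28.4]
opening: 0.0001
finger_force: 14.4
```

Call:
send_rows:
  increments: "0 0 0.014 0 0; -0.05 -0.05 0.014 0 0; -0.05 -0.05 0.005 0 0; -0.05 -0.05 0.001 0 0; -0.05 -0.05 0 0 0"

```text
time_s: 19.35
position: [0.5149, -0.0474, 0.0478]
ee_rot: [[0.994, -0.113, -0.008], [-0.113, -0.994, -0.004], [-0.008, 0.005, -1.0]]
wrist_force: [-19.0, -0.4, 49.1]
opening: -0.0003
finger_force: 24.3
```

Call:
send_rows:
  increments: "0 0 0.014 0 0; 0.05 0 0.014 0 0; 0.05 0 0.005 0 0; 0.05 0 0.001 0 0; 0.05 0 0 0 0"

```text
time_s: 19.98
position: [0.5722, -0.0453, 0.048]
ee_rot: [[0.994, -0.111, 0.009], [-0.111, -0.994, -0.001], [0.009, -0.0, -1.0]]
wrist_force: [-3.6, 1.7, 28.2]
opening: -0.0
finger_force: 14.2
```

Call:
send_rows:
  increments: "0 0 0.03 0 0; 0 0.03 0.08 0 0; 0 0.08 0.12 0 0; 0 0.14 0.12 0 0; 0 0.2 0.12 0 0"

```text
time_s: 20.6
position: [0.5674, 0.1559, 0.1628]
ee_rot: [[0.993, -0.115, -0.0], [-0.115, -0.993, 0.0], [-0.0, -0.0, -1.0]]
wrist_force: [1.4, -0.0, 0.0]
opening: -0.0001
finger_force: 0.0
```

```bash
python3 - <<'E'
from h import *
b=ctrl.capture('top')
k,t=quad(b,(284,191),12,'w');P=onplane('top',k,.048)[:,:2]*1000
print('disc top',cv2.fitEllipse(P.astype(np.float32)))
print(rect('top',b,(354,176),22,'w',.065))
s=ctrl.get_state(); print(s['time_s'],s['position'])
cv2.imwrite('pics/t7.png',b[80:290,140:420])
E
```

```text
disc top ((543.9575805664062, -20.401819229125977), (47.91428756713867, 48.85944366455078), 169.38949584960938)
(array([ 586.7, -214.6]), 0.093, array([80.2, 80.4]), 155.0)
20.65 [0.56810409 0.16210298 0.1624003 ]
```

View pics/t7.png

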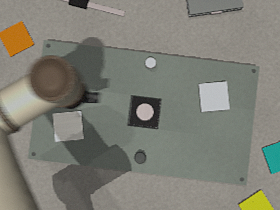

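The final picture shows the specimen seated in the well at crop px (145,112). The other two spacers (at (69,126) and (214,97)), the jar and the loupe are untouched. Handing in.

```bash
python3 -c "
from cell import ctrl
print(ctrl.sign_off())"
```

```text
the job is handed in; nothing more can be done
None
```

The job is handed in at about 21 s: the well measured 17.0 mm deep, so spacer_5 alone went in with the specimen face up on top, level and 2 mm below flush (spacer_10 would have left it 3 mm proud); I gripped and lowered both plates rather than pushing them, and the other two spacers, the loupe and the jar were left alone.

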